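# Make up the reagent rack for the analyser

### The job

Lift the blue retainer plate by its handle straight up off the pins of the reagent rack, keeping it level, and lay it flat in the steel tray. Then make up the rack: the small red-capped and the small yellow-capped bottle each go into the small pocket directly behind the large bottle with the same cap colour, and the light-blue wash bottle goes into the large pocket between the two large bottles. All bottles stand upright on the pocket floors; the two large bottles stay in their pockets, and the small green-capped bottle belongs to another rack, so leave it where it is.

Things in the scene. Friction and masses are not known exactly. Their poses are not given: they have to be found in the camera images.
- rack: Fixed beige rack 122 x 268 x 25 mm, left or right of the tray; origin under its centre, x to its rear, y along it. Round pockets, floor at z 5 mm: 3 large (54 mm wide) in front, x -29, y -68, 0, 68 mm; 3 small (44 mm) behind them, x +31, same y. At each end (y +-122) a cheek 90 (x) x 24 mm, 70 mm high, with a steel pin on its middle, 8 mm thick, top at z 92 mm.
- retainer: Loose blue holed plate 118 x 268 x 5 mm, 0.16 kg, on the rack's cheeks and pins (10.5 mm pin holes, underside at z 70 mm), large bottles' caps through two 35 mm holes. Raised 25 mm it is clear. Origin: middle of its flat underside, axes as the rack's. White handle bar over its middle, 12 mm thick (x), 76 mm long (y), 14 mm high, centre 38 mm above the underside; legs at y +-33 mm.
- tray: Fixed shallow steel tray, 158 (x) by 306 (y) mm, rim 10 mm high and 4 mm thick, inner floor 4 mm above the bench, for the blue plate. Origin: centre of its underside, x across, y along its length, z up.
- large_red: Large white reagent bottle with red cap and red label band, straight body 38 mm diameter and 58 mm tall, then a shoulder and a cap 28 mm wide, 84 mm tall in all. It stands in the front-row pocket at one end of the rack (left or right by turns), under the plate, with the cap showing. Origin: centre of its underside, z up.
- large_yellow: Large white reagent bottle with yellow cap and yellow label band, straight body 38 mm diameter and 58 mm tall, then a shoulder and a cap 28 mm wide, 84 mm tall in all. It stands in the front-row pocket at the other end of the rack. Origin: centre of its underside, z up.
- wash: Light-blue wash bottle with white cap, straight body 38 mm diameter and 58 mm tall, then a shoulder and a cap 28 mm wide, 84 mm tall in all, about 65 g. Stands on the bench. Origin: centre of its underside, z up.
- small_red: Small white plastic bottle, straight body 28 mm diameter and 56 mm tall, then a shoulder and a cap 21 mm wide, 78 mm tall in all, about 30 g, red cap and red label band. Stands on the bench. Origin: centre of its underside, z up.
- small_yellow: Small white plastic bottle, straight body 28 mm diameter and 56 mm tall, then a shoulder and a cap 21 mm wide, 78 mm tall in all, about 30 g, yellow cap and yellow label band. Stands on the bench. Origin: centre of its underside, z up.
- small_green: Small white plastic bottle, straight body 28 mm diameter and 56 mm tall, then a shoulder and a cap 21 mm wide, 78 mm tall in all, about 30 g, green cap and green label band. Stands on the bench and stays there. Origin: centre of its underside, z up.
Not all that is in view belongs to the job. What is shaped like the wash but purple is not meant. What is shaped like the small_yellow but purple is not meant.

How it is judged (in metres and radians):
On the way, in this order (a step that is already met when the one before it is completed fails the run):
1. the blue plate is raised level and straight off the pins, clear of them and still above the rack (z of retainer in the frame of rack above 0.093 m and horizontal distance between retainer and rack below 0.03 m and angle between retainer's own z axis and vertical below 0.12 rad), for 0.05 s.
2. the blue plate lies flat in the steel tray (z of retainer in the frame of tray below 0.008 m and horizontal distance between retainer and tray below 0.03 m and angle between the y axis of retainer and the y axis of tray, either way round below 0.2 rad and angle between retainer's own z axis and vertical below 0.04 rad), for 0.2 s.
At the end, for the whole second after the job is handed in: Blue plate flat in the tray (centre within 30 mm, 0.2 rad); small red and yellow bottles upright in the pockets behind the large bottles of their colour, wash bottle between those, within 12 mm per axis; large bottles in their end pockets; green bottle within 20 mm of its start; all at rest (all of step 2 and (((x of large_red in the frame of rack between -0.041 and -0.017 m and y of large_red in the frame of rack between 0.056 and 0.08 m and z of large_red in the frame of rack between 0.002 and 0.008 m and angle between large_red's own z axis and vertical below 0.1 rad) and (x of small_red in the frame of rack between 0.019 and 0.043 m and y of small_red in the frame of rack between 0.056 and 0.08 m and z of small_red in the frame of rack between 0.002 and 0.008 m and angle between small_red's own z axis and vertical below 0.1 rad) and (x of large_yellow in the frame of rack between -0.041 and -0.017 m and y of large_yellow in the frame of rack between -0.08 and -0.056 m and z of large_yellow in the frame of rack between 0.002 and 0.008 m and angle between large_yellow's own z axis and vertical below 0.1 rad) and (x of small_yellow in the frame of rack between 0.019 and 0.043 m and y of small_yellow in the frame of rack between -0.08 and -0.056 m and z of small_yellow in the frame of rack between 0.002 and 0.008 m and angle between small_yellow's own z axis and vertical below 0.1 rad)) or ((x of large_red in the frame of rack between -0.041 and -0.017 m and y of large_red in the frame of rack between -0.08 and -0.056 m and z of large_red in the frame of rack between 0.002 and 0.008 m and angle between large_red's own z axis and vertical below 0.1 rad) and (x of small_red in the frame of rack between 0.019 and 0.043 m and y of small_red in the frame of rack between -0.08 and -0.056 m and z of small_red in the frame of rack between 0.002 and 0.008 m and angle between small_red's own z axis and vertical below 0.1 rad) and (x of large_yellow in the frame of rack between -0.041 and -0.017 m and y of large_yellow in the frame of rack between 0.056 and 0.08 m and z of large_yellow in the frame of rack between 0.002 and 0.008 m and angle between large_yellow's own z axis and vertical below 0.1 rad) and (x of small_yellow in the frame of rack between 0.019 and 0.043 m and y of small_yellow in the frame of rack between 0.056 and 0.08 m and z of small_yellow in the frame of rack between 0.002 and 0.008 m and angle between small_yellow's own z axis and vertical below 0.1 rad))) and x of wash in the frame of rack between -0.041 and -0.017 m and y of wash in the frame of rack between -0.012 and 0.012 m and z of wash in the frame of rack between 0.002 and 0.008 m and angle between each of wash, small_green's own z axis and vertical below 0.1 rad and distance of small_green from where it was at the start of the episode below 0.02 m and linear speed of each of retainer, wash, small_red, small_yellow below 0.02 m/s); the robot touches nothing.
It fails at once if the blue plate is cocked or tipped (more than 0.2 rad) (angle between retainer's own z axis and vertical above 0.2 rad).
It fails at once if a large bottle is tipped or pulled out of its pocket (angle between any of large_red, large_yellow's own z axis and vertical above 0.4 rad or z of any of large_red, large_yellow in the frame of rack above 0.022 m).
It fails at once if the green-capped bottle is shifted (distance of small_green from where it was at the start of the episode above 0.03 m).
It also fails if it takes over 115 s, if anything falls off the work surface, if the arm or the gripper's body presses on something with over 40 N, if the wrist force passes 120 N, or if a joint passes its speed limit or range.

### The arm

A 6-joint arm with a two-finger parallel gripper is mounted at the origin on the work surface. World frame = base frame: x ahead of the robot, y to its left, z up, the work surface at z = 0. Lengths are in mm, angles in rad, forces in N, time in s.
With the tool pointing down it reaches from about 350 to 975 mm from the base axis. Payload 7.1 kg.
Tool frame: the origin (TCP) lies on the front face of the gripper's body, between the roots of the fingers; the fingertips stand 80 mm ahead of it and the grasp point (between the pads) lies 61 mm ahead of it (env.tips_ahead is the distance from the TCP to the fingertips, in mm); z points along the fingers, y is the direction in which the jaws open and shut (so a half turn about z gives the same grasp; the last joint's range is limited). The gripper opens to 88 mm and grips with 3 to 60 N. Pads are 20 mm wide; open, the fingers measure 115 mm over their backs; the gripper's body (75 mm by 178 mm) begins 61 mm behind the grasp point.
Start: joints at [1.176, 0.423, 1.63, -0, 1.089, -0.019], TCP at [229.353, 581.38, 302.675] pointing down, gripper open.
Joint ranges: [-3, 3], [-0.9, 2.11], [0.09, 2.58], [-1.31, 4.45], [0.11, 2.69], [-2.54, 2.54]. Speed limits (rad/s): [2.39, 2.39, 3.01, 3.14, 3.14, 3.14].

### API

Orientations are given as a unit quaternion [x, y, z, w].
In Python, from station import env, set_gripper, viewer, workorder gives the robot as it stands. Calls block until the motion is done:
- env.reach(position, orientation): joint-space move of the TCP to a pose.
- env.move_l(position, rot=None, rate=150, f_stop=None): straight line of the TCP; rot=None keeps the orientation; rate is the mean speed in mm/s. With f_stop (N) it stops when the force on the tool has changed by that much, and returns True; else False.
- env.move_joints(angles): joint-space move.
- set_gripper(opening): finger opening in mm; the grip force is fixed at half the most; returns when the fingers have stopped.
- env.hold(seconds).
- env.ik(position, orientation): joint angles nearest the present ones, or None.
- env.read_state(): the state.
- viewer.camera(name): name is "scene" or "top" or "wrist"; returns the picture (384x512x3 uint8, blue, green, red); there is no depth.
- viewer.camera_params(name): a dict with "fx", "fy", "cx", "cy" (pixels), "pose" (4x4, takes a point from camera to world coordinates); the wrist camera has in their place "tool_from_camera" (4x4, takes a point from camera to tool coordinates, whose origin is the TCP and whose axes are the flange's). Camera axes: x right, y up, looking along -z (the intrinsics and any distortion apply to the point x, -y, -z); pixel columns grow to the right and rows downward; lengths in mm; the calibration is good to about 2 mm. A picture is of the moment at which its call begins: read the wrist's pose just before it. camera_params takes no time and is no camera call.
A pose or a line that the arm cannot do raises env.IKError and nothing moves.
- workorder.sign_off(): hands the job in, once; it reports no verdict.
The state is a dict: "time_s": time; "qpos": joint angles; "dq": joint speeds; "tau": joint torques, N m; "tool_pos": TCP position; "orientation": TCP orientation; "force": force on the tool from outside, world axes, zero at the start; "wrist_torque": the same for the moment, N m; "width": finger opening in mm.
Only numpy, scipy, OpenCV 4.12 (cv2) and the standard library are available. Lean on these libraries where they do the work, as an engineer would, in place of code of your own. Each camera call takes 0.05 s, during which the arm holds its last target.

## Working session

There is one attempt and no reset: what is moved stays moved. The work goes in short steps, each a Python script; the robot and the scene stay as the last script left them, time stands still between calls to the robot, and variables do not carry over. Pictures are saved under pics/ and viewed, and the job is handed in when it is done.

```bash
ls; mkdir -p pics; python3 - <<'E'
from station import env, set_gripper, viewer, workorder
import cv2
for n in ("scene","top","wrist"):
    p=viewer.camera_params(n); print(n,p)
    cv2.imwrite(f"pics/{n}0.png",viewer.camera(n))
print(env.read_state())
E
```

```text
pics
scene {'fx': 483.7091393635683, 'fy': 483.7091393635683, 'cx': 254.90012902567088, 'cy': 191.50406212991174, 'pose': array([[-4.49362484e-01, -6.01924633e-01,  6.60121272e-01,
         1.22701911e+03],
       [ 8.93246064e-01, -3.13983320e-01,  3.21754479e-01,
         3.69696320e+02],
       [ 1.35951217e-02,  7.34235120e-01,  6.78759133e-01,
         8.42224994e+02],
       [ 0.00000000e+00,  0.00000000e+00,  0.00000000e+00,
         1.00000000e+00]])}
top {'fx': 391.7015039581668, 'fy': 391.7015039581668, 'cx': 251.1736908312187, 'cy': 198.83455647338417, 'pose': array([[ 2.36697841e-02,  9.93527465e-01, -1.11098684e-01,
         4.17565181e+02],
       [-9.98593821e-01,  2.87696463e-02,  4.45273834e-02,
         2.46643161e+01],
       [ 4.74354482e-02,  1.09888506e-01,  9.92811359e-01,
         9.25199853e+02],
       [ 0.00000000e+00,  0.00000000e+00,  0.00000000e+00,
         1.00000000e+00]])}
wrist {'fx': 305.79300677704333, 'fy': 305.79300677704333, 'cx': 259.8248779053812, 'cy': 190.83531358828358, 'tool_from_camera': array([[-6.60744594e-04,  9.59921387e-01,  2.80268
[... 257 characters left out ...]
0e+00,
         1.00000000e+00]])}
{'time_s': 0.15, 'qpos': array([ 1.17598574e+00,  4.23654348e-01,  1.63046022e+00, -3.02870912e-05,
        1.08859927e+00, -1.89736479e-02]), 'dq': array([-0.00037686, -0.003253  , -0.00014139, -0.00107514, -0.00137089,
        0.0007482 ]), 'tau': array([-5.50589812e-04, -5.44986856e+01, -2.73920184e+01,  6.43933634e-02,
        2.04889302e-02, -2.93767221e-05]), 'tool_pos': array([229.25257174, 581.09854383, 302.10836913]), 'orientation': array([ 1.86807478e-01,  9.82396382e-01, -5.51393709e-04, -1.02029875e-04]), 'force': array([0.54260222, 0.50531882, 0.51620953]), 'wrist_torque': array([0.02376428, 0.02493924, 0.03367082]), 'width': 88.18483123951631}
```

View pics/top0.png

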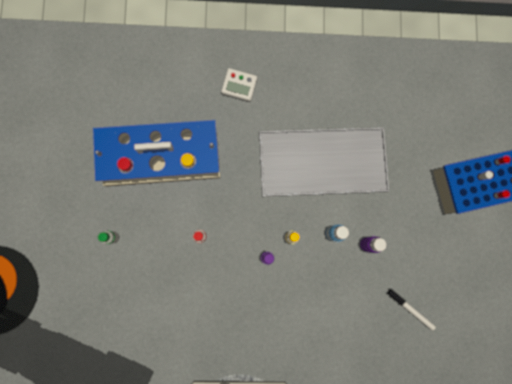

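View pics/scene0.png

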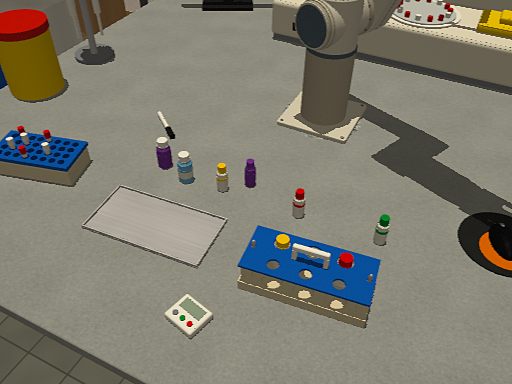

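Candidates in the top view:
- **Plate:** blue plate with white handle at (155,152). The blue box at (490,180) is a lookalike with no handle bar.
- **Wash:** light-blue bottle at (339,232). The purple one at (374,244) is not meant.
- **small_yellow:** (293,237). The purple one at (267,258) is not meant.
- **small_red:** (199,236).
- **small_green:** (105,237), which stays where it is.
- **Large caps:** red at (125,165), yellow at (188,160).
- **Tray:** around (323,162).

Next I'll measure these by colour in both views.

```bash
cat > h.py <<'E'
from station import env, set_gripper, viewer, workorder
import cv2, numpy as np
from scipy.spatial.transform import Rotation as R
def ray(name,uv,tool=None,par=None):
    p=par or viewer.camera_params(name)
    if name=="wrist":
        T=np.eye(4);T[:3,:3]=R.from_quat(tool['orientation']).as_matrix();T[:3,3]=tool['tool_pos'];P=T@p['tool_from_camera']
    else:P=p['pose']
    uv=np.atleast_2d(uv).astype(float)
    d=np.c_[(uv[:,0]-p['cx'])/p['fx'],-(uv[:,1]-p['cy'])/p['fy'],-np.ones(len(uv))]
    return P[:3,3],d@P[:3,:3].T
def plane(name,uv,z,tool=None):
    o,d=ray(name,uv,tool);t=(z-o[2])/d[:,2];return o+t[:,None]*d
def tri(o1,d1,o2,d2):
    A=np.c_[d1,-d2];s=np.linalg.lstsq(A,o2-o1,rcond=None)[0]
    a=o1+s[0]*d1;b=o2+s[1]*d2;return (a+b)/2,np.linalg.norm(a-b)
RNG={'red':[((0,140,90),(7,255,255)),((173,140,90),(180,255,255))],'yellow':[((18,150,110),(30,255,255))],
 'green':[((50,120,50),(80,255,255))],'blue':[((105,150,60),(120,255,255))],'purple':[((128,90,30),(150,255,255))],
 'lblue':[((95,50,80),(112,150,255))],'white':[((0,0,190),(180,40,255))]}
def mask(im,c):
    h=cv2.cvtColor(im,cv2.COLOR_BGR2HSV);m=0
    for a,b in RNG[c]: m=m|cv2.inRange(h,a,b)
    return m
def blobs(im,c,amin=15):
    n,l,s,ce=cv2.connectedComponentsWithStats(mask(im,c))
    return [(tuple(np.round(ce[i],1)),int(s[i,4]),tuple(int(v) for v in s[i,:4])) for i in range(1,n) if s[i,4]>=amin]
E
python3 - <<'E'
from h import *
for n in ("top","scene"):
    im=cv2.imread(f"pics/{n}0.png")
    for c in RNG:
        print(n,c,[b for b in blobs(im,c)][:14])
t=cv2.imread("pics/top0.png");s=cv2.imread("pics/scene0.png")
a=cv2.resize(t[105:275,85:395],None,fx=2.5,fy=2.5,interpolation=3)
cv2.imwrite("pics/crop_t.png",a)
cv2.imwrite("pics/crop_s.png",cv2.resize(s[130:325,80:400],None,fx=2.5,fy=2.5,interpolation=3))
E
```

```text
top red [((np.float64(505.6), np.float64(159.1)), 35, (502, 157, 8, 5)), ((np.float64(124.1), np.float64(163.7)), 130, (118, 158, 14, 12)), ((np.float64(504.8), np.float64(193.7)), 37, (501, 191, 8, 6)), ((np.float64(198.0), np.float64(235.6)), 62, (194, 232, 9, 8))]
top yellow [((np.float64(187.0), np.float64(159.7)), 127, (181, 154, 13, 12)), ((np.float64(294.0), np.float64(236.7)), 71, (290, 232, 9, 10))]
top green [((np.float64(102.7), np.float64(236.6)), 64, (98, 233, 10, 8))]
top blue [((np.float64(154.8), np.float64(149.5)), 4631, (94, 121, 124, 59)), ((np.float64(478.0), np.float64(182.1)), 2697, (444, 151, 68, 62))]
top purple [((np.float64(366.4), np.float64(244.0)), 130, (360, 237, 15, 15)), ((np.float64(267.0), np.float64(257.6)), 113, (261, 252, 13, 12))]
top lblue [((np.float64(124.6), np.float64(137.8)), 240, (93, 121, 100, 60)), ((np.float64(212.6), np.float64(141.9)), 114, (194, 120, 25, 53)), ((np.float64(186.6), np.float64(134.2)), 36, (180, 128, 13, 13)), ((np.float64(159.3), np.float64(135.1)), 20, (154, 130, 9, 12)), ((np.float64(126.1), np.float64(140.9)), 25, 
[... 2844 characters left out ...]
float64(180.0)), 46, (179, 177, 14, 6)), ((np.float64(250.5), np.float64(238.7)), 28, (244, 226, 14, 26))]
scene white [((np.float64(456.3), np.float64(14.3)), 56, (450, 6, 11, 17)), ((np.float64(405.7), np.float64(14.4)), 27, (402, 10, 10, 10)), ((np.float64(431.5), np.float64(20.2)), 61, (410, 13, 36, 11)), ((np.float64(435.8), np.float64(25.2)), 36, (420, 24, 31, 3)), ((np.float64(162.8), np.float64(118.9)), 24, (159, 112, 9, 14)), ((np.float64(161.5), np.float64(139.5)), 38, (158, 137, 8, 6)), ((np.float64(182.9), np.float64(153.7)), 45, (178, 151, 10, 6)), ((np.float64(311.9), np.float64(249.9)), 77, (295, 245, 34, 11)), ((np.float64(186.1), np.float64(315.5)), 439, (166, 295, 45, 38))]
```

View pics/crop_t.png

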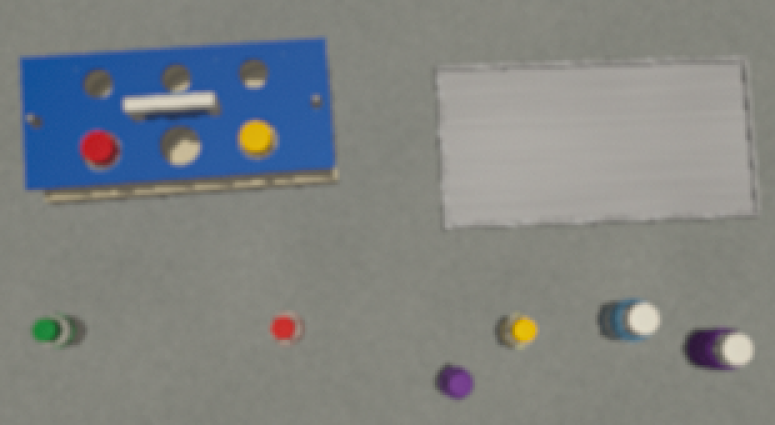

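View pics/crop_s.png

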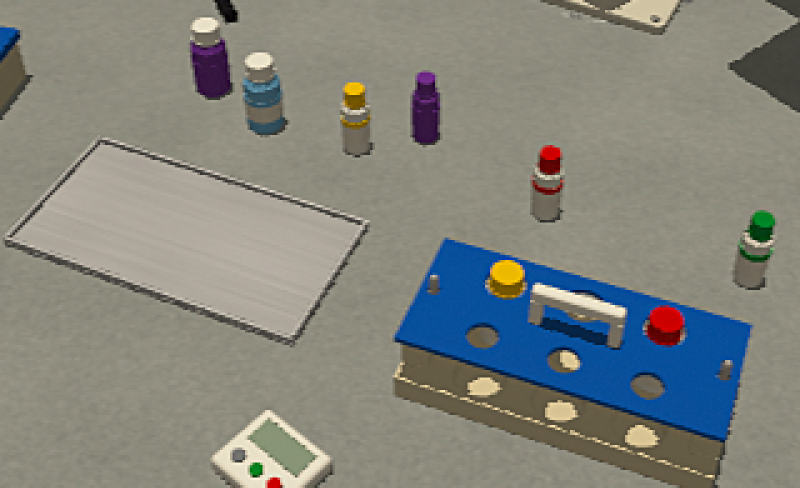

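The crops confirm the choices. The plate with the white handle sits on the rack, with red at its left end and yellow at its right (top view). Wash is light blue, and the two purple bottles are decoys. Now the positions.

```bash
python3 - <<'E'
from h import *
np.set_printoptions(precision=1,suppress=True)
t=cv2.imread("pics/top0.png")
for nm,c,z,i in (('LR','red',89,1),('LY','yellow',89,0),('sr','red',76,3),('sy','yellow',76,1),('sg','green',76,0),('pS','purple',76,1),('handle','white',115,1),('wash','white',83,3),('purpleL','white',83,4)):
    print(nm,plane('top',blobs(t,c)[i][0],z)[0])
# plate
m=mask(t,'blue');n,l,s,ce=cv2.connectedComponentsWithStats(m);k=1+np.argmax(s[1:,4])
c=cv2.findContours((l==k).astype('uint8'),0,1)[0][0]
W=plane('top',c[:,0,:],75)
r=cv2.minAreaRect(W[:,:2].astype('float32'));print('plate',r,cv2.boxPoints(r))
# handle ends
ys,xs=np.nonzero(mask(t,'white'));sel=(xs>130)&(xs<175)&(ys>140)&(ys<155)
H=plane('top',np.c_[xs,ys][sel],115);r=cv2.minAreaRect(H[:,:2].astype('float32'));print('handle',r)
# tray: by brightness
g=cv2.cvtColor(t,cv2.COLOR_BGR2GRAY)
hs=cv2.GaussianBlur(g,(3,3),0)
print(hs[160,240:400:4])
m=(hs>128).astype('uint8');m=cv2.morphologyEx(m,cv2.MORPH_OPEN,np.ones((3,3)))
n,l,s,ce=cv2.connectedComponentsWithStats(m);
k=l[160,320];print(s[k],ce[k]);c=max(cv2.findContours((l==k).astype('uint8'),0,1)[0],key=len)
W=plane('top',c[:,0,:],5);r=cv2.minAreaRect(W[:,:2].astype('float32'));print('tray',r,cv2.boxPoints(r))
E
```

```text
LR [578.8 260.9  89. ]
LY [592.  127.7  89. ]
sr [429.9  99.   76. ]
sy [ 432.6 -108.5   76. ]
sg [422.8 300.   76. ]
pS [386.4 -50.5  76. ]
handle [614.8 197.8 115. ]
wash [ 445.  -212.7   83. ]
purpleL [ 420.4 -295.2   83. ]
plate ((614.965576171875, 198.57337951660156), (114.72571563720703, 263.7873840332031), 6.132568836212158) [[543.8 323.6]
 [572.   61.3]
 [686.1  73.6]
 [657.9 335.8]]
handle ((614.69091796875, 198.2547607421875), (7.676661968231201, 70.56770324707031), 5.998136520385742)
[131 129 128 131 132 132 166 167 167 168 169 169 170 170 169 169 169 168
 167 166 165 164 163 163 163 163 162 163 162 162 161 162 162 162 163 163
 125 131 129 130]
[     0      0    512    384 113777] [256.1 175. ]
tray ((559.9038696289062, -38.87518310546875), (911.7943115234375, 1281.8243408203125), 0.4292079508304596) [[  99.2  598.6]
 [ 108.8 -683.2]
 [1020.6 -676.4]
 [1011.   605.4]]
```

```bash
cat >> h.py <<'E'
def down(yaw):
    "tool z down, tool y (jaws) at angle yaw from world x"
    y=np.array([np.cos(yaw),np.sin(yaw),0]);z=np.array([0,0,-1.]);x=np.cross(y,z)
    return R.from_matrix(np.c_[x,y,z]).as_quat()
E
python3 - <<'E'
from h import *
np.set_printoptions(precision=3,suppress=True)
t=cv2.imread("pics/top0.png")
g=cv2.GaussianBlur(cv2.cvtColor(t,cv2.COLOR_BGR2GRAY),(3,3),0)
m=(g>145).astype('uint8')
n,l,s,ce=cv2.connectedComponentsWithStats(m)
k=l[160,320];c=max(cv2.findContours((l==k).astype('uint8'),0,1)[0],key=len)
W=plane('top',c[:,0,:],5);r=cv2.minAreaRect(W[:,:2].astype('float32'));print('tray',r,cv2.boxPoints(r))
yaw=np.radians(6)
for p in ((615,198,300),(615,198,169)):
    print(env.ik(p,down(yaw)),env.ik(p,down(yaw+np.pi)))
env.reach((615,198,330),down(yaw))
s=env.read_state();im=viewer.camera('wrist');cv2.imwrite('pics/w1.png',im)
import pickle;pickle.dump(s,open('w1.pkl','wb'));print(s['tool_pos'],s['qpos'],s['force'])
E
```

```text
tray ((617.5130615234375, -185.58738708496094), (159.62904357910156, 299.3288269042969), 3.8715360164642334) [[ 527.775  -41.654]
 [ 547.986 -340.299]
 [ 707.251 -329.521]
 [ 687.04   -30.875]]
[ 0.293  0.457  1.583 -0.     1.102  0.188] None
[ 0.293  0.618  1.656 -0.     0.868  0.188] None
[614.603 198.952 329.926] [0.295 0.426 1.557 0.    1.158 0.188] [0.135 0.444 0.4  ]
```

View pics/w1.png

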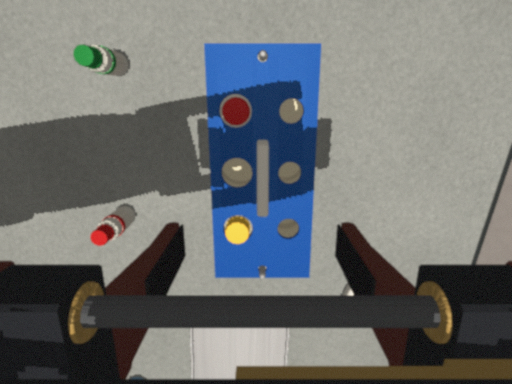

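The wrist view shows the plate from above: pins at about (263,57) and (262,270), handle bar spanning (257–269, 140–216). Now to measure it.

```bash
cat > m1.py <<'E'
from h import *
import pickle
np.set_printoptions(precision=1,suppress=True)
im=cv2.imread('pics/w1.png');s=pickle.load(open('w1.pkl','rb'))
hsv=cv2.cvtColor(im,cv2.COLOR_BGR2HSV)
m=cv2.inRange(hsv,(100,120,30),(125,255,255))
n,l,st,ce=cv2.connectedComponentsWithStats(m);k=1+np.argmax(st[1:,4])
c=max(cv2.findContours((l==k).astype('uint8'),0,1)[0],key=len)
W=plane('wrist',c[:,0,:],75,s);r=cv2.minAreaRect(W[:,:2].astype('float32'));print('plate',r);print(cv2.boxPoints(r))
hull=(cv2.drawContours(np.zeros_like(m),[c],-1,255,-1)>0)&(hsv[...,1]<90)
n,l,st,ce=cv2.connectedComponentsWithStats(hull.astype('uint8'))
for i in range(1,n):
    if st[i,4]>12:print(st[i],ce[i],plane('wrist',ce[i],115,s)[0],plane('wrist',ce[i],92,s)[0])
    if st[i,3]>60:
        ys,xs=np.nonzero(l==i);H=plane('wrist',np.c_[xs,ys],115,s);print('handle',cv2.minAreaRect(H[:,:2].astype('float32')))
for c,z in (('red',76),('yellow',89),('green',76)):
    for b in blobs(im,c): print(c,b,plane('wrist',b[0],z,s)[0])
E
python3 m1.py
```

```text
plate ((617.3710327148438, 197.40599060058594), (117.80024719238281, 264.8575439453125), 6.033843517303467)
[[544.9 322.9]
 [572.7  59.5]
 [689.9  71.9]
 [662.  335.3]]
[257  50  11  12  98] [262.2  55.8] [604.5 312.9 115. ] [604.3 315.9  92. ]
[219  94  33  34 279] [234.6 109.4] [583.8 264.1 115. ] [582.  263.3  92. ]
[279  98  25  26 505] [290.7 110.5] [636.2 268.6 115. ] [638.5 268.2  92. ]
[256 139  14  78 973] [262.  176.6] [616.3 202.3 115. ] [617.1 196.8  92. ]
handle ((616.8645629882812, 200.0299530029297), (12.63802719116211, 79.21896362304688), 5.846646785736084)
[221 158  32  30 742] [236.6 172.1] [590.8 204.2 115. ] [589.5 198.8  92. ]
[278 161  23  23 418] [289.1 172.3] [642.6 209.6 115. ] [645.4 204.6  92. ]
[224 215  29  30 134] [238.4 227.6] [597.5 145.1 115. ] [596.8 135.1  92. ]
[278 219  21  19 317] [287.9 227.9] [649.2 150.2 115. ] [652.5 140.6  92. ]
red ((np.float64(235.5), np.float64(110.8)), 558, (223, 98, 26, 27)) [581.8 261.4  76. ]
red ((np.float64(119.3), np.float64(219.9)), 36, (111, 215, 14, 12)) [456.  123.1  76. ]
red ((np.float64(101.7), np.float64(234.7)), 320, (91, 225, 23, 20)) [434.7 101.7  76. ]
yellow ((np.float64(237.2), np.float64(229.6)), 490, (225, 217, 24, 26)) [595.6 131.2  89. ]
green ((np.float64(87.6), np.float64(56.1)), 466, (74, 45, 28, 23)) [428.2 299.1  76. ]
green ((np.float64(113.1), np.float64(64.6)), 18, (111, 58, 4, 13)) [453.7 293.8  76. ]
```

```bash
python3 - <<'E'
from h import *
np.set_printoptions(precision=2,suppress=True)
yaw=np.radians(6.0)
env.reach((616.5,199,230),down(yaw))
env.hold(.2);s=env.read_state();print(s['tool_pos'],s['force'])
env.move_l((616.5,199,169),rate=80,f_stop=8)
env.hold(.2);s=env.read_state();print(s['tool_pos'],s['force'],s['time_s'])
set_gripper(24);s=env.read_state();print(s['width'],s['force'])
print(viewer.camera_params('wrist')['cx']);cv2.imwrite('pics/w2.png',viewer.camera('wrist'))
set_gripper(10);env.hold(.2)
s=env.read_state();print(s['tool_pos'],s['force'],s['wrist_torque'],s['width'],s['time_s'])
E
```

```text
[617.75 199.52 232.57] [ 0.4  -0.5   0.21]
[616.8  199.11 169.62] [-0.24 -0.04 -0.16] 3.9583
24.248021878607588 [-0.12  1.18  0.5 ]
259.8248779053812
[616.52 199.02 168.99] [0.94 0.3  0.19] [-0.02 -0.06  0.07] 11.608588333964233 5.6417
```

View pics/w2.png

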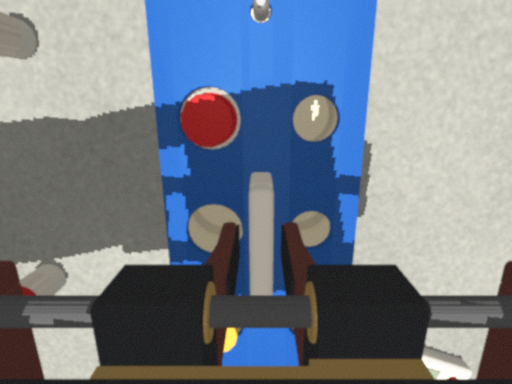

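The bar is held centred between the fingers (at about (262,270)), with almost no side force. Lifting now.

```bash
python3 - <<'E'
from h import *
np.set_printoptions(precision=2,suppress=True)
s=env.read_state();p=s['tool_pos']
x,y=616.5,199
for z in (180,195,209):
    env.move_l((x,y,z),rate=40);s=env.read_state();print(s['tool_pos'],s['force'],s['wrist_torque'],s['width'])
env.hold(.15)
env.move_l((x,y,245),rate=80)
env.hold(.1);s=env.read_state();print(s['force'],s['width'],s['time_s'])
cv2.imwrite('pics/s2.png',viewer.camera('scene'))
E
```

```text
[616.56 199.01 180.41] [ 0.43  0.61 -1.44] [-0.07  0.06 -0.01] 11.64919594946913
[616.55 199.03 195.29] [-0.25 -0.56 -1.82] [-0.05  0.03 -0.05] 11.769995480002157
[616.61 199.02 209.33] [ 0.22 -0.65 -1.4 ] [-0.12  0.04 -0.02] 11.601104032358073
[-0.65  0.55 -1.79] 12.045503691703487 7.9417
```

View pics/s2.png

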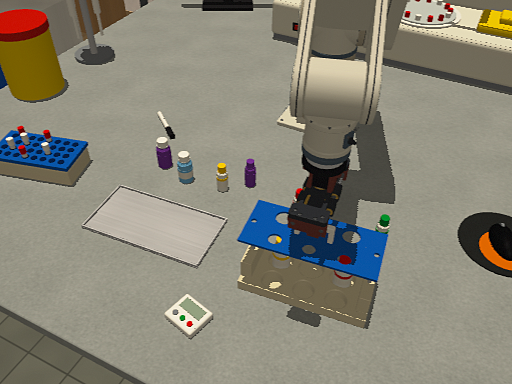

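The plate is level and clear of the pins in the scene view at around (315,237). Next I'll check the tray centre against its scene corners (120,187), (227,221), (196,262), (83,225), and carry the plate over.

```bash
python3 - <<'E'
from h import *
np.set_printoptions(precision=2,suppress=True)
c=np.array([(120.5,187),(227,221.5),(196.5,262),(83,225)])
W=plane('scene',c,9);print(W,W.mean(0))
a=W[[0,1]].mean(0)-W[[2,3]].mean(0); b=W[[1,2]].mean(0)-W[[0,3]].mean(0);print(np.degrees(np.arctan2(-b[0],b[1])))
env.move_l((617,0,245),down(np.radians(5)),rate=110)
env.move_l((617.5,-185,245),down(np.radians(3.9)),rate=110)
env.hold(.2)
s=env.read_state();print(s['tool_pos'],s['force'],s['width'],s['time_s'])
cv2.imwrite('pics/t3.png',cv2.resize(viewer.camera('top')[80:240,60:420],None,fx=2.2,fy=2.2))
cv2.imwrite('pics/s3.png',viewer.camera('scene'))
E
```

```text
[[ 560.06 -336.73    9.  ]
 [ 541.12  -36.88    9.  ]
 [ 678.73  -36.48    9.  ]
 [ 706.57 -330.81    9.  ]] [ 621.62 -185.22    9.  ]
4.5019174629553875
[ 617.55 -184.67  245.04] [-0.72 -0.46 -1.78] 11.993932965499686 11.9833
```

View pics/t3.png

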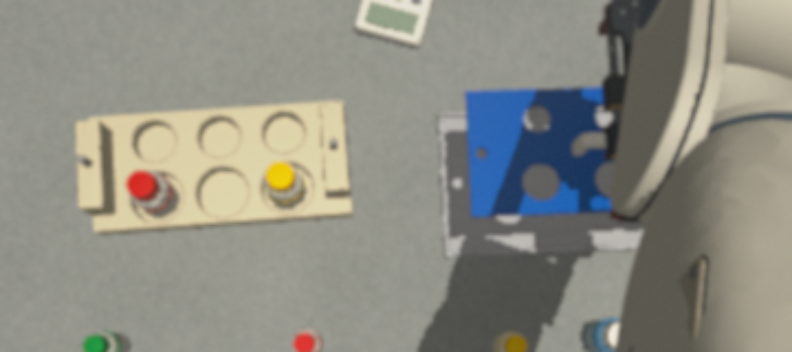

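View pics/s3.png

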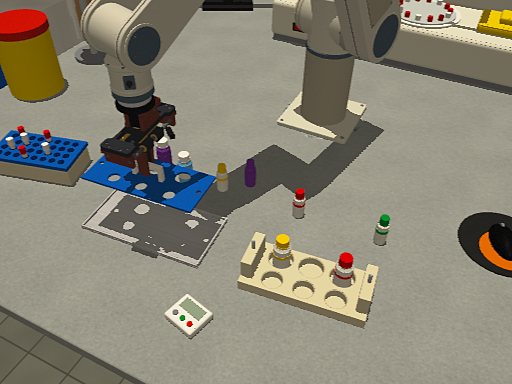

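The plate is level over the tray, and both large bottles are still standing in the rack. Lowering it now.

```bash
python3 - <<'E'
from h import *
np.set_printoptions(precision=2,suppress=True)
x,y=618.5,-185.5
env.move_l((x,y,125),rate=90)
env.move_l((x,y,109),rate=50);env.hold(.15)
print(env.move_l((x,y,102),rate=15,f_stop=5))
s=env.read_state();print(s['tool_pos'],s['force'],s['width'],s['time_s'])
set_gripper(30);env.hold(.1)
s=env.read_state();print(s['width'],s['force'])
env.move_l((x,y,170),rate=100)
env.move_l((x,y,330),rate=200)
env.move_l((560,0,330),rate=300)
cv2.imwrite('pics/t4.png',viewer.camera('top'));cv2.imwrite('pics/s4.png',viewer.camera('scene'))
print(env.read_state()['time_s'])
E
```

```text
True
[ 618.55 -185.5   102.96] [-0.42  0.06  4.48] 12.247011579355966 14.6167
30.059556977140915 [-1.3   0.38 -0.19]
17.9
```

View pics/t4.png

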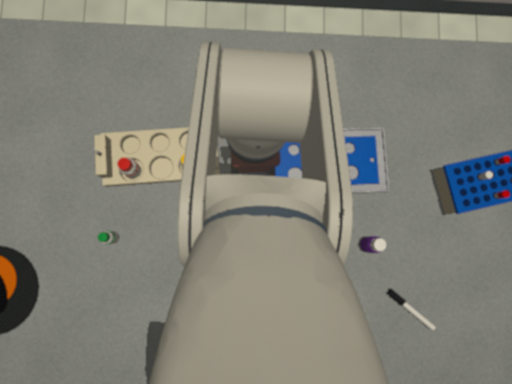

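View pics/s4.png

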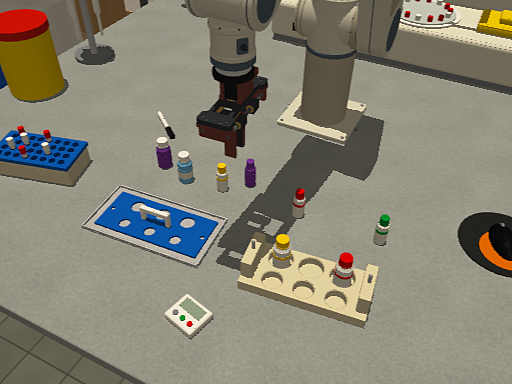

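The plate lies flat in the tray, with its handle at about (155,213) in the scene view. The three target bottles, the green bottle and the decoys are undisturbed. Now wrist views over the rack and the three bottles.

```bash
python3 - <<'E'
from h import *
import pickle
np.set_printoptions(precision=1,suppress=True)
S={}
yaw=np.radians(6)
set_gripper(60)
for nm,p,yw in (('rack',(616.5,198.7,330),yaw),('sr',(432,100,300),yaw+np.pi/2),('sy',(433,-108,300),yaw-np.pi/2),('wash',(445,-212,300),yaw)):
    if env.ik(p,down(yw)) is None: print('noik',nm); yw+=np.pi if yw<1 else -np.pi
    env.reach(p,down(yw));env.hold(.3);s=env.read_state();S[nm]=s
    im=viewer.camera('wrist');cv2.imwrite(f'pics/v_{nm}.png',im)
    print(nm,s['tool_pos'],s['qpos'],s['time_s'])
    for c in ('red','yellow','white','purple'):
        for b in blobs(im,c,60): print(c,b[0],b[1],b[2],plane('wrist',b[0],{'white':79}.get(c,74) if nm!='rack' else 84,s)[0])
pickle.dump(S,open('v.pkl','wb'))
ims=[cv2.resize(cv2.imread(f'pics/v_{n}.png'),(400,300)) for n in S]
cv2.imwrite('pics/v_all.png',np.vstack([np.hstack(ims[:2]),np.hstack(ims[2:])]))
E
```

```text
rack [616.6 197.4 330.3] [ 0.3  0.4  1.6 -0.   1.2  0.2] 19.7
red (np.float64(233.5), np.float64(109.1)) 559 (221, 96, 26, 27) [582.5 261.8  84. ]
red (np.float64(98.9), np.float64(235.2)) 248 (89, 224, 24, 20) [437.1 103.7  84. ]
yellow (np.float64(235.4), np.float64(230.1)) 433 (224, 219, 24, 24) [595.3 126.5  84. ]
sr [432.2 100.1 299.9] [ 0.2  0.2  2.  -0.   1.  -1.5] 21.525
red (np.float64(259.6), np.float64(177.1)) 310 (251, 166, 19, 22) [430.5  97.8  74. ]
yellow (np.float64(55.5), np.float64(158.9)) 376 (44, 148, 29, 22) [ 433.1 -110.7   74. ]
yellow (np.float64(269.5), np.float64(328.8)) 74 (261, 327, 18, 5) [616.6 129.2  74. ]
purple (np.float64(122.1), np.float64(116.1)) 1068 (97, 103, 51, 27) [383.5 -42.4  74. ]
sy [ 433.  -107.9  300. ] [-0.3  0.2  2.   0.   1.   1.2] 24.15
red (np.float64(58.8), np.float64(158.9)) 417 (46, 148, 30, 22) [432.5  96.   74. ]
yellow (np.float64(261.7), np.float64(177.4)) 290 (253, 168, 19, 20) [ 434.8 -111.5   74. ]
white (np.float64(220.5), np.float64(6.6)) 85 (217, 0, 7, 16) [585.5 -59.1  79. ]
white (np.float64(284.6), np.float64(33.3)) 
[... 1386 characters left out ...]
9), np.float64(164.1)) 734 (408, 133, 26, 65) [ 602.5 -180.7   79. ]
white (np.float64(377.8), np.float64(158.0)) 419 (367, 147, 23, 23) [ 560.1 -178.9   79. ]
white (np.float64(370.1), np.float64(209.7)) 238 (361, 200, 21, 20) [ 563.7 -233.7   79. ]
white (np.float64(415.7), np.float64(210.8)) 120 (409, 205, 14, 14) [ 611.6 -229.9   79. ]
white (np.float64(230.8), np.float64(253.1)) 460 (218, 242, 26, 23) [ 422.1 -299.4   79. ]
white (np.float64(380.0), np.float64(260.8)) 225 (356, 258, 54, 8) [ 586.9 -291.6   79. ]
purple (np.float64(218.6), np.float64(14.7)) 857 (202, 0, 32, 34) [392.6 -66.7  74. ]
purple (np.float64(235.9), np.float64(226.3)) 650 (218, 212, 32, 37) [ 424.8 -269.3   74. ]
```

View pics/v_all.png

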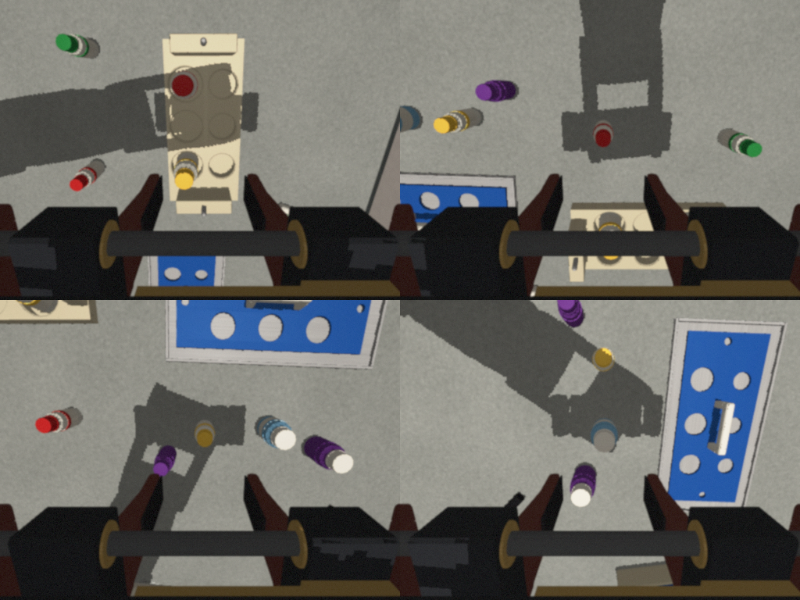

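View pics/v_rack.png

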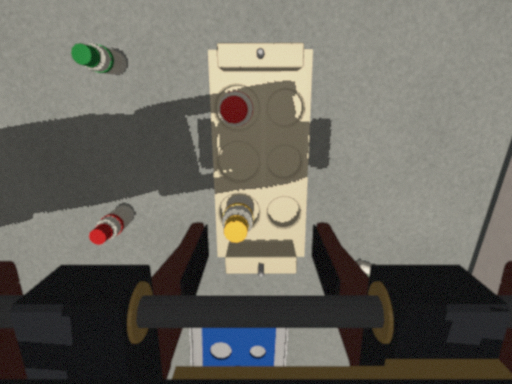

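The mosaic shows red, yellow and wash each under the gripper at about (260,177), in its shadow. In the rack view the pin tops are at (261,52) and (261,266), and the pockets are empty apart from the large bottles. Next: rack pose, then small red.

```bash
python3 - <<'E'
from h import *
import pickle
np.set_printoptions(precision=1,suppress=True)
S=pickle.load(open('v.pkl','rb'));s=S['rack']
P=plane('wrist',[(261,51.5),(261,265.5)],92,s);print(P,P.mean(0),np.degrees(np.arctan2(-(P[0]-P[1])[0],(P[0]-P[1])[1])))
K=plane('wrist',[(285,106),(284,161),(283,210.5),(239,161)],25,s);print(K)
yaw=np.radians(6);r=R.from_euler('z',yaw).as_matrix()
for l in ((31,68,0),(31,0,0),(31,-68,0),(-29,0,0)): print(np.array([616.5,198.7,0])+r@l)
im=cv2.imread('pics/v_wash.png')
hsv=cv2.cvtColor(im,cv2.COLOR_BGR2HSV);print(hsv[165:205:4,261].tolist())
E
```

```text
[[605.3 318.1  92. ]
 [629.1  88.3  92. ]] [617.2 203.2  92. ] 5.929385503815926
[[639.9 269.9  25. ]
 [647.1 202.3  25. ]
 [654.1 135.3  25. ]
 [589.7 196.4  25. ]]
[640.2 269.6   0. ]
[647.3 201.9   0. ]
[654.4 134.3   0. ]
[587.7 195.7   0. ]
[[36, 12, 110], [18, 25, 122], [23, 26, 129], [19, 27, 131], [21, 25, 130], [21, 26, 128], [18, 26, 128], [17, 28, 128], [20, 19, 160], [28, 19, 157]]
```

Pocket centres match the rack model (616.5, 199, 6°) to within 2 mm. Picking and placing small red.

```bash
cat >> h.py <<'E'
RC=np.array([616.5,199.,0]);RY=np.radians(6)
def pocket(x,y): return RC+R.from_euler('z',RY).as_matrix()@np.array([x,y,0.])
G=107.  # TCP height at grasp (grasp 46 above bottom)
def rep(t):
    s=env.read_state();print(t,np.round(s['tool_pos'],1),np.round(s['force'],1),round(s['width'],1),round(s['time_s'],1));return s
def pick(x,y,yaw,op=60,dia=28):
    set_gripper(op)
    env.reach((x,y,210),down(yaw));env.hold(.15);rep('over')
    print('hit',env.move_l((x,y,G),rate=100,f_stop=8))
    set_gripper(dia-6);rep('grip')
    env.move_l((x,y,240),rate=120);rep('up')
def place(p,yaw,op):
    x,y=p[:2]
    env.reach((x,y,240),down(yaw));env.hold(.2);rep('above')
    env.move_l((x,y,140),rate=100);env.move_l((x,y,G+10),rate=60);env.hold(.15)
    print('hit',env.move_l((x,y,G+3),rate=15,f_stop=4));rep('down')
    set_gripper(op);env.hold(.15);rep('rel')
    env.move_l((x,y,240),rate=120)
E
python3 - <<'E'
from h import *
pick(431,98,RY+np.pi/2)
place(pocket(31,68),RY+np.pi/2,46)
im=viewer.camera('wrist');cv2.imwrite('pics/w5.png',im)
cv2.imwrite('pics/s5.png',cv2.resize(viewer.camera('scene')[130:330,80:400],None,fx=2.5,fy=2.5))
E
```

```text
over [431.6  97.2 210.3] [0.1 0.2 0.7] 60.0 27.7
hit False
grip [431.1  98.  107.1] [-0.6  0.6  2.6] 27.4 29.5
up [430.6  97.9 239.4] [ 0.2  0.  -1.5] 27.6 30.8
above [639.8 269.  240.4] [-0.1 -0.2 -0.2] 27.5 32.0
hit True
down [640.4 270.1 112.1] [0.3 1.3 3. ] 27.5 34.2
rel [639.9 269.7 111.4] [-0.2 -0.1 -0.5] 45.8 34.9
```

View pics/s5.png

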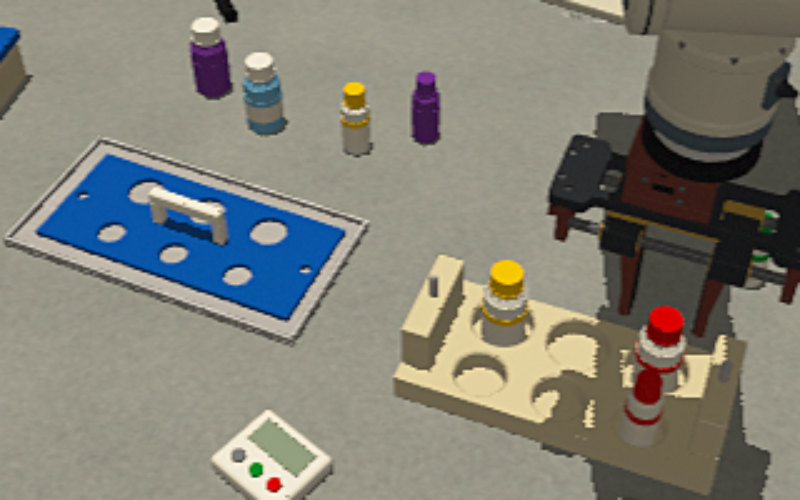

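View pics/w5.png

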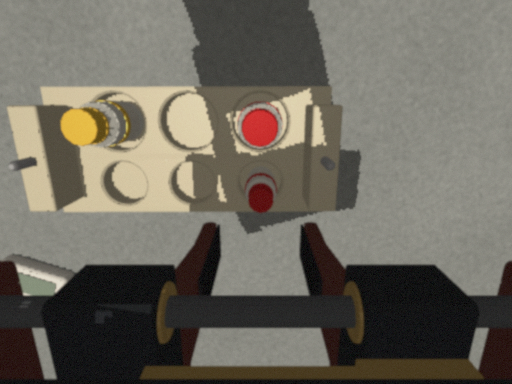

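Small red stands upright in the pocket behind large red, at about (260,190) in the wrist view. Yellow and wash next.

```bash
python3 - <<'E'
from h import *
y0=RY-np.pi/2 if env.ik(pocket(31,-68)+[0,0,240],down(RY-np.pi/2)) is not None else RY+np.pi/2
y0=RY+np.pi/2
print(env.ik((434,-111,210),down(y0)))
if env.ik((434,-111,210),down(y0)) is None: y0-=np.pi
pick(434,-111,y0,56)
place(pocket(31,-68),y0,46)
cv2.imwrite('pics/w6.png',viewer.camera('wrist'))
pick(445.5,-215,RY,70,38)
cv2.imwrite('pics/s6.png',cv2.resize(viewer.camera('scene')[130:330,80:400],None,fx=2.5,fy=2.5))
E
```

```text
[-2.76960207e-01  3.15400372e-01  2.07786192e+00 -4.44089210e-16
  7.48330360e-01 -1.95247629e+00]
over [ 434.7 -110.5  210. ] [-0.3  0.3  0.2] 56.2 38.4
hit False
grip [ 434.1 -111.   107.1] [-1.   0.2  3.3] 27.5 40.1
up [ 433.6 -110.9  239.4] [-0.1  0.3  0.1] 27.6 41.4
above [654.2 133.3 240.3] [-0.7 -0.9 -0.1] 27.4 42.8
hit True
down [654.6 134.8 112. ] [0.4 0.2 3.4] 27.4 45.0
rel [654.1 134.6 111.5] [ 0.2 -0.  -0.5] 45.9 45.7
over [ 446.2 -214.5  210.1] [ 0.1  0.7 -0. ] 69.9 49.2
hit False
grip [ 445.6 -215.1  107.1] [ 0.2 -0.4  2.4] 37.5 51.0
up [ 445.1 -214.8  239.3] [ 0.1 -0.7 -1.1] 37.7 52.2
```

View pics/s6.png

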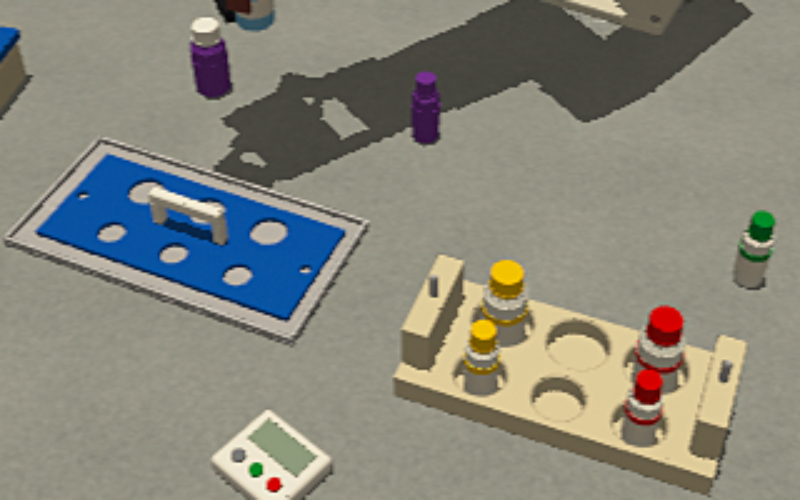

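Both small bottles are in their pockets, and the wash is held, visible at the top edge of the view. Placing the wash in the middle large pocket.

```bash
python3 - <<'E'
from h import *
np.set_printoptions(precision=1,suppress=True)
place(pocket(-29,0),RY,60)
env.move_l((420,50,330),rate=250);env.hold(.2)
env.reach((300,-350,330),down(RY-0.8));env.hold(.2)
t=viewer.camera('top');s=viewer.camera('scene')
cv2.imwrite('pics/s7.png',cv2.resize(s[130:330,80:400],None,fx=2.5,fy=2.5));cv2.imwrite('pics/t7.png',t);cv2.imwrite('pics/ts7.png',cv2.resize(t[105:275,85:395],None,fx=2.5,fy=2.5,interpolation=3))
Ri=R.from_euler('z',-RY).as_matrix()
for c,z in (('red',82),('yellow',82),('white',86),('green',76)):
    for b in blobs(t,c):
        w=plane('top',b[0],z)[0]; print(c,b[0],b[1],w,'rack',Ri@(w-RC))
m=mask(t,'blue');n,l,st,ce=cv2.connectedComponentsWithStats(m)
for k in range(1,n):
    if st[k,4]>1500 and ce[k][0]<420:
        cc=max(cv2.findContours((l==k).astype('uint8'),0,1)[0],key=len)
        print('plate',cv2.minAreaRect(plane('top',cc[:,0],9)[:,:2].astype('float32')))
rep('end')
E
```

```text
above [587.8 194.9 240.1] [0.2 0.4 0.5] 37.4 54.1
hit True
down [587.9 196.  112.1] [-0.2 -0.1  4.2] 37.4 56.3
rel [587.3 195.9 111.5] [ 0.4  1.6 -0.1] 60.1 57.0
red (np.float64(123.2), np.float64(137.7)) 73 [637.4 268.2  82. ] rack [28.  66.6 82. ]
red (np.float64(505.6), np.float64(159.1)) 35 [ 619.1 -587.4   82. ] rack [ -79.6 -782.4   82. ]
red (np.float64(124.1), np.float64(163.7)) 131 [580.2 262.9  82. ] rack [-29.4  67.3  82. ]
red (np.float64(504.8), np.float64(193.7)) 37 [ 540.  -581.6   82. ] rack [-157.7 -768.3   82. ]
yellow (np.float64(185.7), np.float64(133.6)) 71 [651.5 133.8  82. ] rack [ 28.  -68.5  82. ]
yellow (np.float64(187.0), np.float64(159.7)) 128 [593.5 128.6  82. ] rack [-30.2 -67.6  82. ]
white (np.float64(239.6), np.float64(82.2)) 351 [772.1  19.   86. ] rack [ 136.  -195.3   86. ]
white (np.float64(153.8), np.float64(161.4)) 110 [586.5 199.   86. ] rack [-29.8   3.1  86. ]
white (np.float64(326.7), np.float64(157.6)) 106 [ 607.7 -177.4   86. ] rack [ -48.1 -373.4   86. ]
white (np.float64(488.7), np.float64(174.4)) 24 [ 581.9 -543.7   86. ] rack [-112.1 -735.    86. ]
white (np.float64(379.9), np.float64(244.4)) 106 [ 420.4 -294.1   86. ] rack [-246.6 -469.9   86. ]
white (np.float64(419.2), np.float64(315.8)) 94 [ 271.1 -377.3   86. ] rack [-403.7 -537.    86. ]
green (np.float64(102.7), np.float64(236.6)) 64 [422.8 300.   76. ] rack [-182.   120.7   76. ]
plate ((616.0914306640625, -185.1645965576172), (112.93266296386719, 262.8447570800781), 4.0685133934021)
end [ 300.4 -349.6  330. ] [-0.5  0.2  0.2] 59.8 61.4
```

View pics/s7.png

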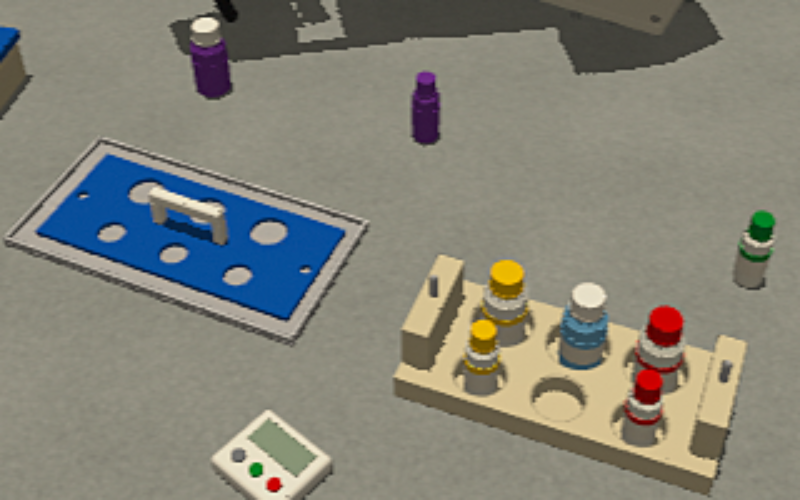

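View pics/ts7.png

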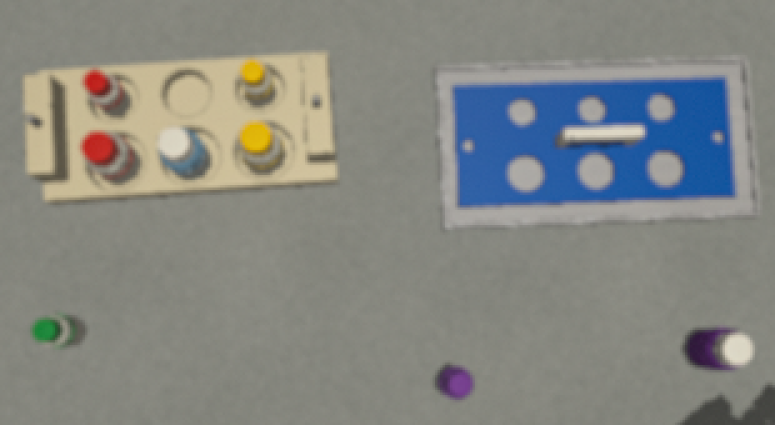

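Everything is upright and in place, so I'm handing it in.

```bash
python3 -c "
from station import workorder
print(workorder.sign_off())"
```

```text
the job is handed in; nothing more can be done
None
```

The job is done and handed in at about 61 s. I lifted the blue plate level off the pins and laid it flat in the tray. The small red and small yellow bottles are behind the large bottles of their colour, and the wash bottle is between the two large ones.

Last checks, from the top and scene views with the arm clear:
- **Plate:** about 2–5 mm from the tray centre and within 0.5° of its direction. It looked flat, and it met the floor at the expected height.
- **Bottles:** all five caps are within about 3 mm per axis of their pocket centres. The three I placed touched the pocket floor at the expected height, and all five look upright in the pictures.
- **Green bottle:** its image did not move at all.

Nothing failed. Two measurements disagreed slightly: the tray centre in x differed by 4 mm between views, and the rack centre in y came out 4 mm off when taken from the pins. I used the values the pocket rims and plate edges supported; both differences are well inside the tolerances.

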